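# Open the safety cap of the descaler bottle

### The job

The kettle is due for descaling: pull the tray of the small wooden drawer unit out to its stop, then open the square descaler bottle that stands in it: press its push-and-turn safety cap fully down, twist it anticlockwise (seen from above) until it is free, and lift it off. Leave the bottle and the glasses standing in the tray and the mug, cup and strainer on the worktop where they are, and finish while still holding the cap in the gripper, level and still, straight above the open bottle and 5 to 15 cm higher than it sat: do not put it down or let it go.

Things in the scene. Friction and masses are not known exactly. Their poses are not given: they have to be found in the camera images.
- tray_handle (a point): Centre of the dark bar handle on the tray front of the low wooden drawer unit (241 wide, 188 deep, 134 mm high, fixed on the worktop). Bar 10 mm thick, 110 mm long along this point's y, 108 mm above the worktop, 26 mm below the unit's top, its centre line 40 mm before the front panel. The tray pulls out along this point's -x (towards the robot; the unit is turned a little).
- tray (a joint): How far the tray is out, m: 0 shut, 0.165 at its stop; 2.5 N of friction, stays where left. Floor 10 mm above the worktop, front panel's top 127 mm. From the front: a strip with a teaspoon, three square wells in a row (walls 24 mm high) with the bottle and two glasses 58 and 60 mm tall in any order, a strip with two knobs.
- bottle_mouth (a point): Centre of the rim of the bottle's mouth, 94 mm above the bottle's underside and 104 mm above the worktop; hidden by the cap while closed. Axes are the bottle's, z up. The bottle's axis is 127 mm behind the handle's centre line.
- bottle: White descaler bottle, origin under its centre: square body 64 x 64 x 58 mm, round shoulder to 71 mm, neck 32 mm wide to 94 mm; 0.3 to 0.6 kg. Loose, with 1.5 mm play, in a square well that keeps it from turning.
- cap_grip (a point): Middle of the grey ribbed round cap, on its axis, half-way up: cap 49 mm wide, 28 mm tall. Closed, this point is 2 mm below bottle_mouth, 102 mm above the worktop; axes as the bottle's. Room for fingers all round down to 70 mm above the worktop.
- cap: The cap, 40 g, origin at its lower rim, z up. Sprung up (3 N), it goes 6 mm down (11 N). Three inner lugs lock it: it does not lift, nor turn beyond about 6 degrees, unless 4 mm or more down. Pressed fully, turn it anticlockwise seen from above: from 40 to 80 degrees (best 60, springing up by up to 2 mm when the push is eased) it is free and lifts straight off.
- glass_4: Small clear glass, 51 mm wide, 58 mm tall, standing loose in one of the wells; origin under its centre, z up. A bystander.
- glass_1: Small clear glass, 48 mm wide, 60 mm tall, standing loose in one of the wells; origin under its centre, z up. A bystander.
- mug_1: Tall white mug, 79 x 114 x 96 mm, standing on the worktop to the right of the drawer unit; origin under its centre. A bystander.
- mug_3: Small white cup, 64 x 88 x 54 mm, standing on the worktop to the left, nearer the robot; origin under its centre. A bystander.
- strainer: Steel sink strainer, 83 mm across, 29 mm high, lying on the worktop to the right; origin under its centre. A bystander.

How it is judged:
On the way, in this order (a step that is already met when the one before it is completed fails the run):
1. the tray is pulled out to its stop (value of joint tray above 0.158 m), for 0.2 s.
2. the cap is pressed down on the bottle (z of cap_grip in the frame of bottle_mouth below -0.0055 m), for 0.1 s.
3. the cap is twisted to its free position on the neck (angle between the x axis of cap_grip and the x axis of bottle_mouth, either way round above 0.6 rad and z of cap_grip in the frame of bottle_mouth below 0.006 m and horizontal distance between cap_grip and bottle_mouth below 0.006 m), for 0.05 s.
At the end, for the whole second after the job is handed in: The fingers hold the cap (over 1 N), still and level within 14 degrees, 45 to 200 mm higher than it sat and within 30 mm of straight above the mouth, not touching the bottle; bottle and glasses stand upright; the tray is still out by 150 mm or more (value of joint tray above 0.15 m and z of cap_grip in the frame of bottle_mouth between 0.043 and 0.2 m and horizontal distance between cap_grip and bottle_mouth below 0.03 m and angle between cap_grip's own z axis and vertical below 0.25 rad and linear speed of cap below 0.03 m/s and contact force between the fingers and cap above 1 N and contact force between cap and bottle below 0.05 N and angle between bottle_mouth's own z axis and vertical below 0.08 rad and height (world z) of bottle_mouth between 0.098 and 0.11 m and angle between each of glass_4, glass_1's own z axis and vertical below 0.3 rad); the arm keeps its last pose, push and grip.
It fails at once if the bottle is tipped over or lifted out of its well (angle between bottle_mouth's own z axis and vertical above 0.35 rad or height (world z) of bottle_mouth above 0.125 m).
It fails at once if a mug or the strainer on the worktop is shoved about (distance of any of mug_1, mug_3, strainer from where it was at the start of the episode above 0.03 m).
It also fails if it takes over 54 s, if anything falls off the work surface, if the arm or the gripper's body presses on something with over 40 N, if the wrist force passes 120 N, or if a joint passes its speed limit or range.

### The arm

A 7-joint arm with a two-finger parallel gripper is mounted at the origin on a cart in front of the work surface, level with it; the furniture and walls round the work are solid. World frame = base frame: x ahead of the robot, y to its left, z up, the work surface at z = 0. Lengths are in m, angles in rad, forces in N, time in s.
With the tool pointing down it reaches from about 0.4 to 0.875 m from the base axis. Payload 6.5 kg.
Tool frame: the origin (TCP) lies at the very end of the fingers, on their centre line; the grasp point (between the pads) lies 19 mm behind it; z points along the fingers, y is the line along which they close (so a half turn about z gives the same grasp; the last joint's range is limited). The gripper opens to 88 mm and grips with 3 to 60 N. Pads are 18 mm wide; open, the fingers measure 123 mm over their backs; the gripper's body (75 mm by 187 mm) begins 45 mm behind the grasp point.
Start: joints at [-1.204, 0.536, -0.004, 1.538, 0.003, 1.067, -0.071], TCP at [0.273, 0.59, 0.239] pointing down, gripper open.
Joint ranges: [-2.7, 2.7], [-0.37, 2.16], [-1.27, 1.26], [0.24, 2.4], [-1.31, 4.45], [0.19, 1.91], [-2.76, 2.76]. Speed limits (rad/s): [2.39, 2.39, 3.14, 3.14, 3.14, 3.14, 3.14].

### API

Orientations are given as a unit quaternion [w, x, y, z].
In Python, from station import ctrl, capture, spotter gives the robot as it stands.
- The arm moves only by the tool carry_out, never from a script. Its argument "series" is a list of rows, each an object of numbers: "dx", "dy", "dz": the shift along the tool's x, y, z scaled (see below); "ax", "ay", "az": the turn, a rotation vector about the tool's x, y, z scaled (see below). In form: [{"dx": .., "dy": .., "dz": .., "ax": .., "ay": .., "az": ..}, ...]. A call has 1 to 20 rows; each row shifts and turns the commanded pose from where the row before left it, along the tool's axes as they then stand; what a row does not reach is not made up. The controller multiplies each number of a shift by 0.15 m and each number of a turn by 45 degrees. A row lasts 1/8 s, in which the tool goes at most 62.5 mm and 10.7 degrees, less where a joint would pass 70% of its speed; a pose out of reach is approached as far as the arm can. A call with a number of a shift or a turn outside -1 to 1 is refused whole. A call with a gripper value outside its range is refused whole. "gripper" is the opening in per cent of the stroke, from 0 (shut) to 100 (fully open), set as the call begins (left out, the last holds). The fingers move at their own pace and stop on an object; "squeeze" is the grip in N (left out, the last holds). Time passes only in rows, so rows that do not move let the fingers close. It gives the time, the measured TCP pose, the force, the opening and the grip force at its end, in the units of the state.
- ctrl.read_state(): the state, without advancing time (a new reading comes with each control period).
- capture(name): name is "scene" or "side" or "wrist"; returns a dict with "frame" (400x640x3 uint8, red, green, blue), "depth" (400x640 float32, m along the optical axis (not along the pixel's ray), 0 where there is no reading), "camera_matrix" (3x3 intrinsics, pixels), "extrinsics" (4x4, takes a point from camera to world coordinates). Camera axes: x right, y down, z forward; pixel columns grow to the right and rows downward; lengths in m; the calibration is good to about 2 mm. A picture is of the moment at which its call begins.
- ctrl.hand_in(): hands the job in; it is judged then, once.
Trained networks look in a picture, given as the dict that the camera call returned (one of the last four; its "shot" number tells which), for a name from the list of things; names that differ only in an ending like _2 or _b are one class to them, and where a whole thing is asked for, a point or a joint stands for the part that bears it (a point fixed in the world has none). Each returns a list of dicts, best first, with "score" (0 to 1); they miss things now and then, are a little off and sometimes report something else, mostly with a low value. They report only what shows in the picture. A call takes as long as a camera call.
- spotter.look_for(picture, query): "at" ([column, row] in pixels, amid what is visible of it).
The state is a dict: "time_s": time; "joint_pos": joint angles; "joint_velocities": joint speeds; "joint_torque": joint torques, N m; "tcp_pos": TCP position; "orientation": TCP orientation; "wrist_force": force on the tool from outside, world axes, zero at the start; "wrist_torque": the same for the moment, N m; "grip_width": finger opening in m; "grasp_force": force on a finger pad.
Only numpy, scipy, OpenCV 4.12 (cv2) and the standard library are available. Lean on these libraries where they do the work, as an engineer would, in place of code of your own. Each camera call takes 0.05 s, during which the arm holds its last target. There are 200 camera calls.

## Working session

There is one attempt and no reset: what is moved stays moved. The work goes in short steps, Python scripts to look and compute and a tool call to move; the robot and the scene stay as the last step left them, time stands still between calls to the robot, and variables do not carry over. Pictures are saved under pics/ and viewed, at most 10 in all, crops included, and the job is handed in when it is done.

Besides the shell and the picture viewer there is one more tool, called after "Emit:" as name(argument=value, ...) on one line, values as JSON. carry_out: Moves the arm, as the interface text tells. Its arguments: {"type":"object","properties":{"series":{"type":"array","items":{"type":"object","properties":{"dx":{"type":"number"},"dy":{"type":"number"},"dz":{"type":"number"},"ax":{"type":"number"},"ay":{"type":"number"},"az":{"type":"number"}}}},"gripper":{"type":"number"},"squeeze":{"type":"number"}},"required":["series"]}

```bash
mkdir -p pics; ls
cat > h.py <<'E'
import numpy as np, cv2
from station import ctrl, capture, spotter
def world(p,u,v,z=None):
    K=p["camera_matrix"];T=p["extrinsics"]
    r=np.linalg.inv(K)@np.array([u,v,1.])
    if z is None:
        d=p["depth"][int(round(v)),int(round(u))]
        return T[:3,:3]@(r*d)+T[:3,3]
    d=T[:3,:3]@r;o=T[:3,3]
    return o+d*(z-o[2])/d[2]
def cloud(p):
    K=p["camera_matrix"];T=p["extrinsics"];d=p["depth"]
    v,u=np.indices(d.shape)
    r=np.stack([(u-K[0,2])/K[0,0],(v-K[1,2])/K[1,1],np.ones(d.shape)],-1)*d[...,None]
    w=r@T[:3,:3].T+T[:3,3]; w[d==0]=np.nan
    return w
def save(p,n): cv2.imwrite("pics/"+n+".png",cv2.cvtColor(p["frame"],cv2.COLOR_RGB2BGR))
E
python3 - <<'E'
from h import *
s=ctrl.read_state();print(s)
for c in["scene","side"]:
    p=capture(c);save(p,c+"0");print(c,p["extrinsics"][:3].round(2).tolist())
    for q in["tray_handle","cap","bottle","mug_1","mug_3","strainer"]:
        for r in spotter.look_for(p,q)[:2]:
            print(q,r["score"],r["at"],world(p,*r["at"]).round(3))
a=cv2.imread("pics/scene0.png");b=cv2.imread("pics/side0.png")
cv2.imwrite("pics/both0.png",cv2.resize(np.vstack([a,b]),(480,600)))
E
```

```text
pics
{'time_s': 0.0, 'joint_pos': array([-1.20420085,  0.53718983, -0.00443844,  1.53887337,  0.00261652,
        1.06731538, -0.07118649]), 'joint_velocities': array([ 1.08517052e-03,  7.45894772e-04, -3.68894778e-05,  6.45445043e-04,
        9.10224506e-04, -6.69162656e-04,  3.47392749e-05]), 'joint_torque': array([-3.97733638e-04, -5.70962369e+01,  9.91075002e-01, -2.51610518e+01,
       -5.62063046e-02,  1.75703008e-02,  1.32749374e-04]), 'tcp_pos': array([0.27237408, 0.58948819, 0.23782367]), 'orientation': array([-1.19685540e-04,  2.14667142e-01,  9.76686862e-01, -8.82050593e-04]), 'wrist_force': array([-0.4117915 , -0.08537494,  0.44387745]), 'wrist_torque': array([-0.00940034, -0.00055807,  0.01230495]), 'grasp_force': 0.0, 'grip_width': 0.08814397392600828}
scene [[-0.63, -0.67, 0.39, 0.2], [-0.78, 0.55, -0.3, 0.32], [-0.01, -0.49, -0.87, 0.96]]
tray_handle 0.73 [298.1, 189.6] [0.657 0.035 0.085]
tray_handle 0.23 [386.1, 132.1] [ 0.648 -0.28   0.091]
bottle 0.4 [301.4, 189.4] [0.656 0.024 0.076]
mug_1 0.94 [246.9, 330.4] [0.46  0.345 0.008]
mug_1 0.66 [385.1, 131.1] [ 0.652 -0.279  0.094]
mug_3 0.94 [246.9, 330.4] [0.46  0.345 0.008]
mug_3 0.66 [385.1, 131.1] [ 0.652 -0.279  0.094]
strainer 0.73 [416.0, 176.4] [ 0.516 -0.294  0.   ]
side [[1.0, -0.08, 0.05, 0.51], [-0.09, -0.86, 0.5, -0.68], [0.0, -0.5, -0.87, 1.25]]
tray_handle 0.58 [344.8, 187.1] [0.654 0.015 0.075]
mug_1 0.76 [269.9, 117.1] [0.431 0.364 0.017]
mug_1 0.57 [364.0, 289.7] [ 0.676 -0.291  0.006]
mug_3 0.76 [269.9, 117.1] [0.431 0.364 0.017]
mug_3 0.57 [364.0, 289.7] [ 0.676 -0.291  0.006]
strainer 0.81 [310.8, 297.2] [ 0.521 -0.298  0.004]
```

View pics/both0.png

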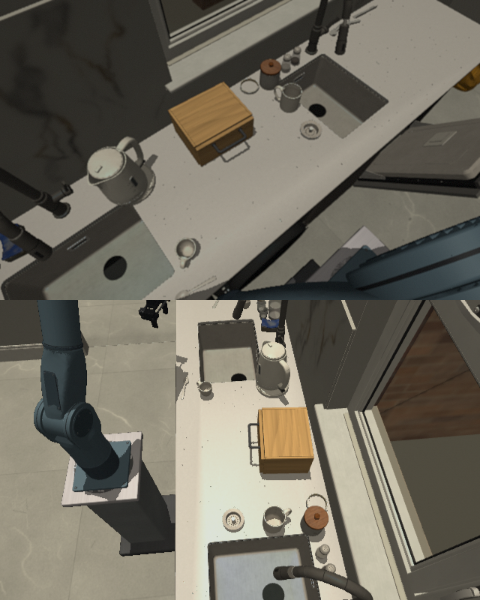

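Run:
```python
from h import *
for c in["scene","side"]:
    p=capture(c);w=cloud(p)
    m=(abs(w[...,2]-.134)<.005)&(w[...,0]>.5)&(w[...,0]<1.1)&(abs(w[...,1])<.25)
    pts=w[m][:,:2].astype(np.float32);print(c,m.sum(),cv2.minAreaRect(pts),cv2.boxPoints(cv2.minAreaRect(pts)).round(3).tolist())
    g=p["frame"].max(-1)
    m=(abs(w[...,2]-.111)<.008)&(w[...,0]>.55)&(w[...,0]<.72)&(abs(w[...,1])<.15)
    q=w[m]; print(m.sum(),np.nanmedian(q,0),cv2.minAreaRect(q[:,:2].astype(np.float32)),g[m].mean(), w[m][:,2].mean())
```

```text
scene 5600 ((0.7803566455841064, 0.0030717849731445312), (0.4952169954776764, 0.2668631374835968), 89.64047241210938) [[0.6449999809265137, -0.24400000274181366], [0.9120000004768372, -0.24500000476837158], [0.9150000214576721, 0.25], [0.6480000019073486, 0.25200000405311584]]
525 [0.64887676 0.03122634 0.11280385] ((0.6495454907417297, 0.027512669563293457), (0.24296051263809204, 0.08833823353052139), 77.474609375) 50.093333333333334 0.11222540158277837
side 4018 ((0.7792643904685974, 0.07228823006153107), (0.392278254032135, 0.2235374003648758), 76.37067413330078) [[0.6240000128746033, -0.09200000017881393], [0.8420000076293945, -0.14499999582767487], [0.9340000152587891, 0.2370000034570694], [0.7170000076293945, 0.289000004529953]]
272 [ 0.63567129 -0.01271615  0.11059066] ((0.6484375596046448, 0.00032057613134384155), (0.08914778381586075, 0.23513486981391907), 12.565840721130371) 75.30882352941177 0.11086144477412334
```

The scene picture (half-scale) shows the wooden unit at about (212,122) with its bar handle at (236,152). The strainer and mug stand to its right, and the small cup is at lower left (186,250). Next I fit the unit's top and its handle by colour and height.

Run:
```python
from h import *
for c in["scene","side"]:
    p=capture(c);w=cloud(p);f=p["frame"].astype(int)
    wood=(f[...,0]-f[...,2]>50)&(abs(w[...,2]-.134)<.006)&(abs(w[...,1])<.25)
    n,l,st,_=cv2.connectedComponentsWithStats(wood.astype(np.uint8));k=1+st[1:,4].argmax()
    r=cv2.minAreaRect(w[l==k][:,:2].astype(np.float32));B=cv2.boxPoints(r);print(c,r,B.round(3).tolist(),w[l==k][:,2].mean())
    e=np.array([B[i]-B[i-1] for i in range(4)]);L=max(e,key=np.linalg.norm);yw=L/np.linalg.norm(L);yw*=np.sign(yw[1]);x=np.array([yw[1],-yw[0]])
    ctr=np.array(r[0]);print("yaw",np.degrees(np.arctan2(x[1],x[0])))
    rel=w[...,:2]-ctr;a=rel@x;b=rel@yw
    dark=(f.max(-1)<90)&(a<-.1)&(a>-.2)&(abs(b)<.08)&(abs(w[...,2]-.110)<.009)
    q=np.stack([a[dark],b[dark],w[...,2][dark]],-1);print(dark.sum(),"front-line",np.median(q,0),np.percentile(q,[3,97],0).round(3))
    bar=q[:,0]<np.percentile(q[:,0],60); mb=q[bar].mean(0); print("pred handle",(ctr+x*(-.094-.040)), "meas mid", ctr+x*np.median(q[bar][:,0])+yw*(q[bar][:,1].min()+q[bar][:,1].max())/2)
```

```text
scene ((0.7567598223686218, 0.013746753334999084), (0.2400931417942047, 0.20427018404006958), 85.40316772460938) [[0.6449999809265137, -0.09799999743700027], [0.8489999771118164, -0.11400000005960464], [0.8679999709129333, 0.125], [0.6650000214576721, 0.1420000046491623]] 0.13523495183880752
yaw -4.5968194
416 front-line [-0.1209628   0.00519036  0.11290619] [[-0.146 -0.068  0.103]
 [-0.1    0.07   0.118]]
pred handle [0.62319086 0.024486  ] meas mid [0.61671885 0.02471336]
side ((0.7604823112487793, 0.012114383280277252), (0.24626129865646362, 0.19448167085647583), 85.3836441040039) [[0.6539999842643738, -0.10300000011920929], [0.847000002861023, -0.11800000071525574], [0.8669999837875366, 0.12700000405311584], [0.6729999780654907, 0.14300000667572021]] 0.13249105313023596
yaw -4.6163588
156 front-line [-0.14186227 -0.00469254  0.11025371] [[-0.149 -0.06   0.105]
 [-0.105  0.054  0.116]]
pred handle [0.626917   0.02289918] meas mid [0.61587498 0.02156301]
```

Emit:
carry_out(series=[{"az":0.194},{"az":0.194},{"az":0.194},{"az":0.194},{"az":0.194},{"az":0.194},{"az":0.194},{"az":0.194}], gripper=32)

```text
schema error: expected keys dx, dy, dz, ax, ay, az
```

Emit:
carry_out(series=[{"dx":-0.28,"dy":0.19},{"dx":-0.28,"dy":0.19},{"dx":-0.28,"dy":0.19},{"dx":-0.28,"dy":0.19},{"dx":-0.28,"dy":0.19},{"dx":-0.28,"dy":0.19},{"dx":-0.28,"dy":0.19},{"dx":-0.28,"dy":0.19},{"dx":-0.28,"dy":0.19},{"dx":-0.28,"dy":0.19},{"dx":-0.28,"dy":0.19},{"dx":-0.28,"dy":0.19},{"dx":-0.2,"dy":0.15},{},{}])

```text
schema error: expected keys dx, dy, dz, ax, ay, az
```

Emit:
carry_out(series=[{"dx":0,"dy":0,"dz":0,"ax":0,"ay":0,"az":0.194},{"dx":0,"dy":0,"dz":0,"ax":0,"ay":0,"az":0.194},{"dx":0,"dy":0,"dz":0,"ax":0,"ay":0,"az":0.194},{"dx":0,"dy":0,"dz":0,"ax":0,"ay":0,"az":0.194},{"dx":0,"dy":0,"dz":0,"ax":0,"ay":0,"az":0.194},{"dx":0,"dy":0,"dz":0,"ax":0,"ay":0,"az":0.194},{"dx":0,"dy":0,"dz":0,"ax":0,"ay":0,"az":0.194},{"dx":0,"dy":0,"dz":0,"ax":0,"ay":0,"az":0.194}], gripper=32)

```text
time_s: 1.9
tcp_pos: [0.2725, 0.5901, 0.2387]
orientation: [-0.0, 0.737, 0.676, 0.0]
wrist_force: [0.6, 0.3, -0.7]
grip_width: 0.0283
grasp_force: 0.0
```

Emit:
carry_out(series=[{"dx":-0.28,"dy":0.2,"dz":0,"ax":0,"ay":0,"az":0},{"dx":-0.28,"dy":0.2,"dz":0,"ax":0,"ay":0,"az":0},{"dx":-0.28,"dy":0.2,"dz":0,"ax":0,"ay":0,"az":0},{"dx":-0.28,"dy":0.2,"dz":0,"ax":0,"ay":0,"az":0},{"dx":-0.28,"dy":0.2,"dz":0,"ax":0,"ay":0,"az":0},{"dx":-0.28,"dy":0.2,"dz":0,"ax":0,"ay":0,"az":0},{"dx":-0.28,"dy":0.2,"dz":0,"ax":0,"ay":0,"az":0},{"dx":-0.28,"dy":0.2,"dz":0,"ax":0,"ay":0,"az":0},{"dx":-0.28,"dy":0.2,"dz":0,"ax":0,"ay":0,"az":0},{"dx":-0.28,"dy":0.2,"dz":0,"ax":0,"ay":0,"az":0},{"dx":-0.28,"dy":0.2,"dz":0,"ax":0,"ay":0,"az":0},{"dx":-0.28,"dy":0.2,"dz":0,"ax":0,"ay":0,"az":0},{"dx":-0.2,"dy":0.1,"dz":0,"ax":0,"ay":0,"az":0},{"dx":0,"dy":0,"dz":0,"ax":0,"ay":0,"az":0},{"dx":0,"dy":0,"dz":0,"ax":0,"ay":0,"az":0}])

```text
time_s: 3.78
tcp_pos: [0.6029, 0.0287, 0.2386]
orientation: [-0.0, 0.735, 0.678, 0.0]
wrist_force: [-1.5, 0.2, -0.2]
grip_width: 0.028
grasp_force: 0.0
```

```bash
cat >> h.py <<'E'
from scipy.spatial.transform import Rotation as Ro
def go(xyz,yaw=None):
    s=ctrl.read_state();q=s["orientation"];R=Ro.from_quat([q[1],q[2],q[3],q[0]])
    d=R.inv().apply(np.array(xyz)-s["tcp_pos"])
    M=R.as_matrix();print("tcp",s["tcp_pos"].round(4),"yawY",np.degrees(np.arctan2(M[1,1],M[0,1])).round(2),"tilt",M[:,2].round(3),"t",s["time_s"],"F",s["wrist_force"].round(1))
    print("total dx,dy,dz units",(d/.15).round(3))
    if yaw is not None:
        y,z=np.radians(yaw),0
        t=Ro.from_matrix(np.array([[-np.sin(y),np.cos(y),0],[np.cos(y),np.sin(y),0],[0,0,-1]]).T)
        print("total turn units (tool)",((R.inv()*t).as_rotvec()/np.radians(45)).round(3))
E
python3 - <<'E'
from h import *
p=capture("wrist");save(p,"w1")
for r in spotter.look_for(p,"tray_handle"): print(r, world(p,*r["at"]))
w=cloud(p);f=p["frame"].astype(int)
m=(f.max(-1)<90)&(abs(w[...,2]-.111)<.006)&(w[...,0]>.58)&(w[...,0]<.66)&(abs(w[...,1]-.02)<.09)
q=w[m];print(m.sum(),q.mean(0),cv2.minAreaRect(q[:,:2].astype(np.float32)))
x=np.array([np.cos(np.radians(-4.6)),np.sin(np.radians(-4.6))]);y=np.array([-x[1],x[0]])
print(np.percentile(q[:,:2]@x,[2,50,98]),np.percentile(q[:,:2]@y,[1,50,99]))
go([.618,.023,.2],-4.6)
E
```

```text
{'at': [384.5, 152.2], 'score': 0.91} [0.65961589 0.05874827 0.11236273]
1583 [0.62942973 0.02652296 0.11256322] ((0.6345774531364441, 0.02670043334364891), (0.12144879251718521, 0.04520668089389801), 85.530517578125)
[0.60859994 0.61617755 0.65287593] [0.0184587  0.0716776  0.13524506]
tcp [0.6028 0.0294 0.2386] yawY -4.49 tilt [-0.     0.001 -1.   ] t 3.875 F [ 0.4 -0.7  0.7]
total dx,dy,dz units [-0.035  0.104  0.257]
total turn units (tool) [-0.001 -0.001  0.002]
```

View pics/w1.png

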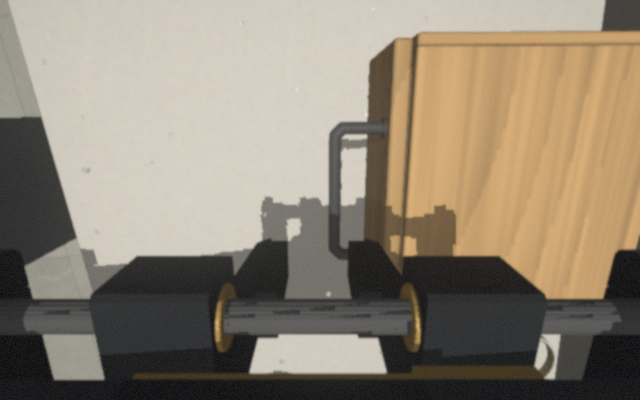

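The wrist picture shows the handle bar vertical at column ~337, rows 125–250, with the unit top to its right. Bar centre works out at about (0.618, 0.027), which agrees with the earlier prediction.

Emit:
carry_out(series=[{"dx":-0.02,"dy":0.1,"dz":0,"ax":0,"ay":0,"az":0},{"dx":0,"dy":0,"dz":0.25,"ax":0,"ay":0,"az":0},{"dx":0,"dy":0,"dz":0.25,"ax":0,"ay":0,"az":0},{"dx":0,"dy":0,"dz":0.25,"ax":0,"ay":0,"az":0},{"dx":0,"dy":0,"dz":0.22,"ax":0,"ay":0,"az":0},{"dx":0,"dy":0,"dz":0,"ax":0,"ay":0,"az":0}])

```text
time_s: 4.62
tcp_pos: [0.6157, 0.0248, 0.0911]
orientation: [-0.002, 0.734, 0.679, -0.002]
wrist_force: [-0.2, 0.5, 1.2]
grip_width: 0.0281
grasp_force: 0.0
```

Emit:
carry_out(series=[{"dx":0,"dy":0,"dz":0,"ax":0,"ay":0,"az":0},{"dx":0,"dy":0,"dz":0,"ax":0,"ay":0,"az":0},{"dx":0,"dy":0,"dz":0,"ax":0,"ay":0,"az":0},{"dx":0,"dy":0,"dz":0,"ax":0,"ay":0,"az":0}], gripper=0, squeeze=20)

```text
time_s: 5.12
tcp_pos: [0.6167, 0.0239, 0.0946]
orientation: [-0.001, 0.735, 0.678, -0.0]
wrist_force: [-6.1, 1.0, 6.3]
grip_width: 0.0094
grasp_force: 20.0
```

Emit:
carry_out(series=[{"dx":0,"dy":-0.03,"dz":0,"ax":0,"ay":0,"az":0},{"dx":0,"dy":-0.05,"dz":0,"ax":0,"ay":0,"az":0},{"dx":0,"dy":-0.08,"dz":0,"ax":0,"ay":0,"az":0},{"dx":0,"dy":-0.08,"dz":0,"ax":0,"ay":0,"az":0},{"dx":0,"dy":-0.08,"dz":0,"ax":0,"ay":0,"az":0},{"dx":0,"dy":-0.08,"dz":0,"ax":0,"ay":0,"az":0},{"dx":0,"dy":-0.08,"dz":0,"ax":0,"ay":0,"az":0},{"dx":0,"dy":-0.08,"dz":0,"ax":0,"ay":0,"az":0},{"dx":0,"dy":-0.08,"dz":0,"ax":0,"ay":0,"az":0},{"dx":0,"dy":-0.08,"dz":0,"ax":0,"ay":0,"az":0},{"dx":0,"dy":-0.08,"dz":0,"ax":0,"ay":0,"az":0},{"dx":0,"dy":-0.08,"dz":0,"ax":0,"ay":0,"az":0},{"dx":0,"dy":-0.08,"dz":0,"ax":0,"ay":0,"az":0},{"dx":0,"dy":-0.08,"dz":0,"ax":0,"ay":0,"az":0},{"dx":0,"dy":-0.05,"dz":0,"ax":0,"ay":0,"az":0},{"dx":0,"dy":-0.03,"dz":0,"ax":0,"ay":0,"az":0},{"dx":0,"dy":-0.02,"dz":0,"ax":0,"ay":0,"az":0},{"dx":0,"dy":0,"dz":0,"ax":0,"ay":0,"az":0},{"dx":0,"dy":0,"dz":0,"ax":0,"ay":0,"az":0}])

```text
time_s: 7.5
tcp_pos: [0.4521, 0.0363, 0.0946]
orientation: [0.004, 0.735, 0.678, 0.004]
wrist_force: [11.8, -2.1, -3.7]
grip_width: 0.0085
grasp_force: 20.0
```

Emit:
carry_out(series=[{"dx":0,"dy":0,"dz":0,"ax":0,"ay":0,"az":0},{"dx":0,"dy":0,"dz":0,"ax":0,"ay":0,"az":0},{"dx":0,"dy":0,"dz":0,"ax":0,"ay":0,"az":0},{"dx":0,"dy":0,"dz":-0.15,"ax":0,"ay":0,"az":0},{"dx":0,"dy":0,"dz":-0.3,"ax":0,"ay":0,"az":0},{"dx":0,"dy":0,"dz":-0.35,"ax":0,"ay":0,"az":0},{"dx":0,"dy":0,"dz":-0.35,"ax":0,"ay":0,"az":0},{"dx":0,"dy":0,"dz":0,"ax":0,"ay":0,"az":0}], gripper=30)

```text
time_s: 8.5
tcp_pos: [0.4491, 0.0375, 0.2687]
orientation: [0.001, 0.735, 0.678, 0.003]
wrist_force: [-0.2, -0.1, 0.1]
grip_width: 0.0266
grasp_force: 0.0
```

Run:
```python
from h import *
ims=[]
for c in["scene","side","wrist"]:
    p=capture(c);save(p,c+"2");ims.append(cv2.imread("pics/%s2.png"%c))
    for q in["cap","bottle","tray_handle"]:
        for r in spotter.look_for(p,q)[:2]: print(c,q,r["score"],r["at"],world(p,*r["at"]).round(3))
go([.452,.036,.25],-4.6)
a=ims[0][100:250,200:400];b=ims[1][100:250,270:470]
cv2.imwrite("pics/c2.png",np.vstack([np.hstack([cv2.resize(a,(400,300)),cv2.resize(b,(400,300))]),cv2.resize(ims[2],(480,300)) if 0 else cv2.copyMakeBorder(cv2.resize(ims[2],(480,300)),0,0,0,320,0)]))
```

```text
scene cap 0.6 [413.4, 175.5] [ 0.521 -0.285  0.008]
scene cap 0.24 [248.2, 332.5] [0.454 0.345 0.005]
scene bottle 0.68 [338.0, 205.9] [ 0.558 -0.022  0.069]
scene tray_handle 0.71 [312.4, 224.5] [0.582 0.048 0.01 ]
side cap 0.62 [318.6, 201.0] [ 0.567 -0.047  0.112]
side cap 0.16 [310.1, 194.6] [0.547 0.038 0.007]
side bottle 0.51 [322.2, 216.2] [ 0.575 -0.075  0.068]
side tray_handle 0.88 [311.4, 194.1] [0.552 0.04  0.005]
wrist cap 0.8 [451.7, 241.3] [ 0.568 -0.025  0.118]
wrist bottle 0.67 [422.5, 215.8] [ 0.555 -0.015  0.069]
wrist tray_handle 0.61 [421.2, 146.2] [0.57  0.051 0.011]
tcp [0.4474 0.037  0.2654] yawY -4.64 tilt [-0.001 -0.    -1.   ] t 9.1 F [-0.3 -0.3  0.6]
total dx,dy,dz units [-0.004  0.031  0.103]
total turn units (tool) [-0.001  0.001 -0.001]
```

View pics/c2.png

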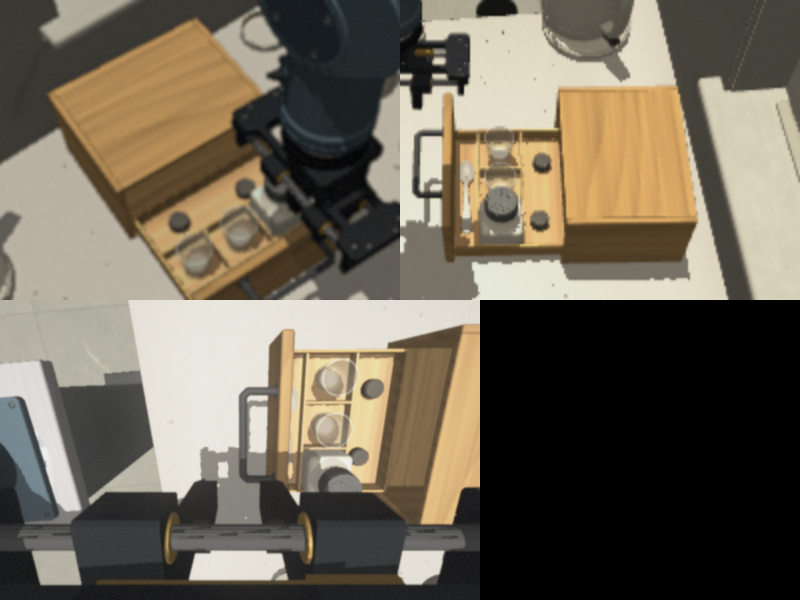

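The scene shows the tray fully out, with both glasses in the left and middle wells. The bottle stands in the right-most well, with its cap at about (500,203) in the upper-right crop. I fit the cap top next.

Run:
```python
from h import *
for c in["side","wrist"]:
    p=capture(c);w=cloud(p);f=p["frame"].astype(int)
    m=(abs(w[...,2]-.116)<.005)&(abs(w[...,0]-.57)<.05)&(abs(w[...,1]+.04)<.06)&(np.ptp(f,axis=-1)<30)&(f.max(-1)<150)
    q=w[m];print(c,m.sum(),np.median(q,0),cv2.minEnclosingCircle(q[:,:2].astype(np.float32)),np.ptp(q,axis=0))
    if c=="side":print([ (q[:,i].min()+q[:,i].max())/2 for i in(0,1)])
x=np.array([.9968,-.0802]);y=np.array([.0802,.9968])
print("pred", x*(np.array([.452,.0365])@x+.127)+y*0.0)
go([.57,-.045,.25],-4.6);print(ctrl.read_state()["joint_pos"].round(2))
```

```text
side 167 [ 0.57243768 -0.04550809  0.11423148] ((0.5721888542175293, -0.04560349881649017), 0.024331657215952873) [0.04686516 0.04747054 0.00929949]
[np.float64(0.5717815075304988), np.float64(-0.046099831870960506)]
wrist 1070 [ 0.57281365 -0.02961201  0.11698042] ((0.5728405117988586, -0.037535786628723145), 0.0242963507771492) [0.04797301 0.02644921 0.00824247]
pred [ 0.5727875  -0.04608503]
tcp [0.4475 0.0371 0.2656] yawY -4.64 tilt [-0. -0. -1.] t 9.2 F [-0.2  0.3 -0.2]
total dx,dy,dz units [-0.479  0.859  0.104]
total turn units (tool) [-0.     0.    -0.001]
[-0.64  0.16  0.51  2.04 -0.1   0.96 -0.16]
```

Emit:
carry_out(series=[{"dx":-0.08,"dy":0.145,"dz":0,"ax":0,"ay":0,"az":0},{"dx":-0.08,"dy":0.145,"dz":0,"ax":0,"ay":0,"az":0},{"dx":-0.08,"dy":0.145,"dz":0,"ax":0,"ay":0,"az":0},{"dx":-0.08,"dy":0.145,"dz":0,"ax":0,"ay":0,"az":0},{"dx":-0.08,"dy":0.145,"dz":0,"ax":0,"ay":0,"az":0},{"dx":-0.08,"dy":0.145,"dz":0.3,"ax":0,"ay":0,"az":0},{"dx":0,"dy":0,"dz":0.2,"ax":0,"ay":0,"az":0},{"dx":0,"dy":0,"dz":0,"ax":0,"ay":0,"az":0},{"dx":0,"dy":0,"dz":0,"ax":0,"ay":0,"az":0}], gripper=100)

```text
time_s: 10.32
tcp_pos: [0.5724, -0.0452, 0.1919]
orientation: [0.0, 0.735, 0.678, 0.001]
wrist_force: [0.8, 0.3, -0.0]
grip_width: 0.0884
grasp_force: 0.0
```

Run:
```python
from h import *
for c in["scene","side","wrist"]:
    p=capture(c);w=cloud(p);f=p["frame"].astype(int)
    m=(abs(w[...,2]-.116)<.005)&(abs(w[...,0]-.57)<.04)&(abs(w[...,1]+.045)<.05)&(np.ptp(f,axis=-1)<30)&(f.max(-1)<150)
    q=w[m];print(c,m.sum())
    if m.sum()>5:print(np.median(q,0),cv2.minEnclosingCircle(q[:,:2].astype(np.float32)))
save(p,"w3")
go([.572,-.0455,.085],-4.6)
```

```text
scene 250
[ 0.57127004 -0.04170617  0.11759811] ((0.5725303888320923, -0.042586930096149445), 0.02492814138531685)
side 164
[ 0.57251787 -0.04578136  0.11489816] ((0.5730128288269043, -0.044986557215452194), 0.02412712387740612)
wrist 3493
[ 0.57442429 -0.04067673  0.11697469] ((0.5738813877105713, -0.04079793021082878), 0.024990756064653397)
tcp [ 0.5726 -0.045   0.1922] yawY -4.61 tilt [ 0.003  0.    -1.   ] t 10.475 F [ 0.1 -0.  -1.1]
total dx,dy,dz units [-0.004 -0.005  0.715]
total turn units (tool) [ 0.003 -0.001 -0.   ]
```

View pics/w3.png

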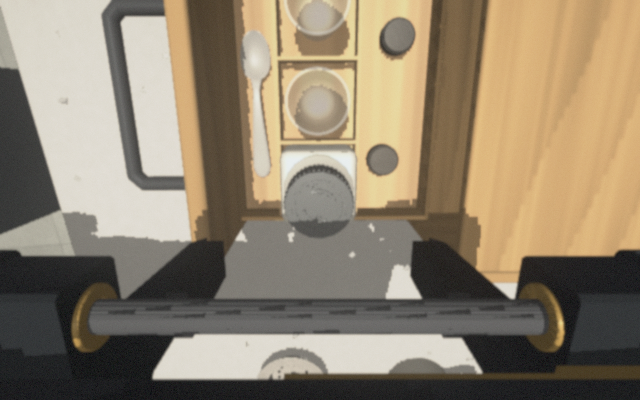

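The wrist picture shows the cap at (320,200), centred between the fingers at columns 225–415. The glasses stand above it in the frame and the tray is clear. I shift the aim by +2.5 mm in y and descend.

Emit:
carry_out(series=[{"dx":0.013,"dy":0,"dz":0.12,"ax":0,"ay":0,"az":0},{"dx":0,"dy":0,"dz":0.12,"ax":0,"ay":0,"az":0},{"dx":0,"dy":0,"dz":0.12,"ax":0,"ay":0,"az":0},{"dx":0,"dy":0,"dz":0.12,"ax":0,"ay":0,"az":0},{"dx":0,"dy":0,"dz":0.12,"ax":0,"ay":0,"az":0},{"dx":0,"dy":0,"dz":0.115,"ax":0,"ay":0,"az":0},{"dx":0,"dy":0,"dz":0,"ax":0,"ay":0,"az":0}])

```text
time_s: 11.35
tcp_pos: [0.5709, -0.0433, 0.0819]
orientation: [-0.001, 0.735, 0.678, -0.001]
wrist_force: [1.0, -0.8, 0.5]
grip_width: 0.0884
grasp_force: 0.0
```

Emit:
carry_out(series=[{"dx":0,"dy":0,"dz":0,"ax":0,"ay":0,"az":0},{"dx":0,"dy":0,"dz":0,"ax":0,"ay":0,"az":0},{"dx":0,"dy":0,"dz":0,"ax":0,"ay":0,"az":0},{"dx":0,"dy":0,"dz":0,"ax":0,"ay":0,"az":0},{"dx":0,"dy":0,"dz":0,"ax":0,"ay":0,"az":0}], gripper=0, squeeze=45)

```text
time_s: 11.98
tcp_pos: [0.5731, -0.0433, 0.084]
orientation: [0.001, 0.735, 0.678, 0.001]
wrist_force: [2.9, -0.6, 0.0]
grip_width: 0.0484
grasp_force: 45.0
```

Emit:
carry_out(series=[{"dx":0,"dy":0,"dz":0.02,"ax":0,"ay":0,"az":0},{"dx":0,"dy":0,"dz":0.02,"ax":0,"ay":0,"az":0},{"dx":0,"dy":0,"dz":0.02,"ax":0,"ay":0,"az":0},{"dx":0,"dy":0,"dz":0,"ax":0,"ay":0,"az":0},{"dx":0,"dy":0,"dz":0,"ax":0,"ay":0,"az":0},{"dx":0,"dy":0,"dz":0,"ax":0,"ay":0,"az":0}])

```text
time_s: 12.72
tcp_pos: [0.5746, -0.0434, 0.0772]
orientation: [0.002, 0.735, 0.678, 0.002]
wrist_force: [-0.3, 0.5, 21.8]
grip_width: 0.0483
grasp_force: 45.0
```

Emit:
carry_out(series=[{"dx":0,"dy":0,"dz":0.01,"ax":0,"ay":0,"az":0},{"dx":0,"dy":0,"dz":0,"ax":0,"ay":0,"az":-0.125},{"dx":0,"dy":0,"dz":0,"ax":0,"ay":0,"az":-0.125},{"dx":0,"dy":0,"dz":0,"ax":0,"ay":0,"az":-0.125},{"dx":0,"dy":0,"dz":0,"ax":0,"ay":0,"az":-0.125},{"dx":0,"dy":0,"dz":0,"ax":0,"ay":0,"az":-0.125},{"dx":0,"dy":0,"dz":0,"ax":0,"ay":0,"az":-0.125},{"dx":0,"dy":0,"dz":0,"ax":0,"ay":0,"az":-0.125},{"dx":0,"dy":0,"dz":0,"ax":0,"ay":0,"az":-0.125},{"dx":0,"dy":0,"dz":0,"ax":0,"ay":0,"az":-0.125},{"dx":0,"dy":0,"dz":0,"ax":0,"ay":0,"az":-0.125},{"dx":0,"dy":0,"dz":0,"ax":0,"ay":0,"az":-0.125},{"dx":0,"dy":0,"dz":0,"ax":0,"ay":0,"az":0},{"dx":0,"dy":0,"dz":0,"ax":0,"ay":0,"az":0}])

```text
time_s: 14.48
tcp_pos: [0.5765, -0.0434, 0.077]
orientation: [0.004, 0.282, 0.959, 0.001]
wrist_force: [1.2, 0.7, 26.8]
grip_width: 0.0482
grasp_force: 45.0
```

Run:
```python
from h import *
go([.573,-.043,.15],-4.6);s=ctrl.read_state();print(s["wrist_torque"],s["grasp_force"],s["grip_width"])
p=capture("side");save(p,"s4");w=cloud(p);f=p["frame"].astype(int)
a=cv2.imread("pics/s4.png")[130:260,250:420];cv2.imwrite("pics/s4c.png",cv2.resize(a,(680,520),interpolation=2))
```

```text
tcp [ 0.5765 -0.0434  0.077 ] yawY 57.25 tilt [ 0.009  0.    -1.   ] t 14.475 F [ 1.2  0.7 26.8]
total dx,dy,dz units [ 0.017 -0.008 -0.487]
total turn units (tool) [0.011 0.005 1.374]
[ 0.0036958  -0.0753431   0.05813658] 45.006315623468254 0.04824354507208059
```

View pics/s4c.png

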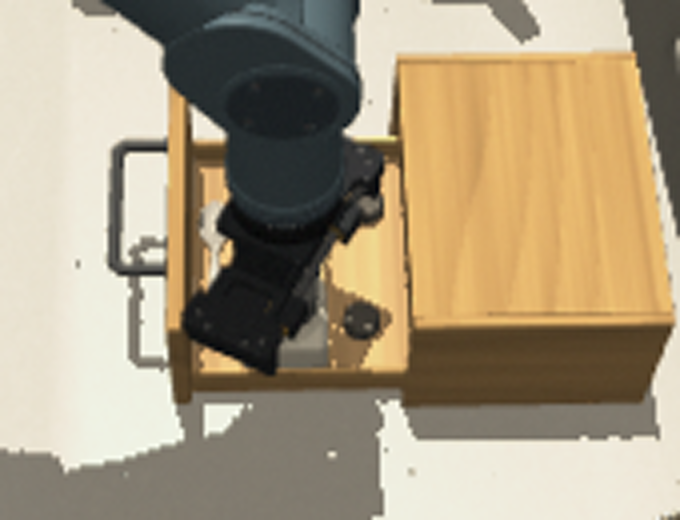

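The picture shows the gripper turned about 62° over the bottle, with the tray still out. I ease the push slowly and check the force for lug resistance.

Emit:
carry_out(series=[{"dx":0,"dy":0,"dz":-0.02,"ax":0,"ay":0,"az":0},{"dx":0,"dy":0,"dz":-0.02,"ax":0,"ay":0,"az":0},{"dx":0,"dy":0,"dz":-0.02,"ax":0,"ay":0,"az":0},{"dx":0,"dy":0,"dz":-0.02,"ax":0,"ay":0,"az":0},{"dx":0,"dy":0,"dz":-0.02,"ax":0,"ay":0,"az":0},{"dx":0,"dy":0,"dz":0,"ax":0,"ay":0,"az":0}])

```text
time_s: 15.28
tcp_pos: [0.5713, -0.043, 0.0876]
orientation: [-0.001, 0.282, 0.959, -0.0]
wrist_force: [2.3, 1.2, -0.7]
grip_width: 0.0483
grasp_force: 45.0
```

Emit:
carry_out(series=[{"dx":0,"dy":0,"dz":-0.03,"ax":0,"ay":0,"az":0},{"dx":0,"dy":0,"dz":-0.05,"ax":0,"ay":0,"az":0},{"dx":0,"dy":0,"dz":-0.08,"ax":0,"ay":0,"az":0},{"dx":0,"dy":0,"dz":-0.08,"ax":0,"ay":0,"az":0},{"dx":0,"dy":0,"dz":-0.08,"ax":0,"ay":0,"az":0},{"dx":0,"dy":0,"dz":-0.08,"ax":0,"ay":0,"az":0},{"dx":0,"dy":0,"dz":-0.08,"ax":0,"ay":0,"az":0},{"dx":0,"dy":0,"dz":-0.06,"ax":0,"ay":0,"az":0},{"dx":0,"dy":0,"dz":-0.03,"ax":0,"ay":0,"az":0},{"dx":0,"dy":0,"dz":0,"ax":0,"ay":0,"az":0},{"dx":0,"dy":0,"dz":0,"ax":0,"ay":0,"az":0},{"dx":0,"dy":0,"dz":0,"ax":0,"ay":0,"az":0},{"dx":0,"dy":0,"dz":0,"ax":0,"ay":0,"az":0}])

```text
time_s: 16.9
tcp_pos: [0.5718, -0.0433, 0.1732]
orientation: [-0.0, 0.282, 0.959, -0.0]
wrist_force: [-0.6, 0.4, -0.4]
grip_width: 0.0483
grasp_force: 45.0
```

Run:
```python
from h import *
go([.573,-.043,.17],57)
ims=[]
for c in["side","wrist","scene"]:
    p=capture(c);save(p,c+"5");ims.append(cv2.imread("pics/%s5.png"%c))
    for q in["cap","bottle"]:
        for r in spotter.look_for(p,q)[:1]: print(c,q,r["score"],r["at"],world(p,*r["at"]).round(3))
a=ims[0][130:260,250:420]
cv2.imwrite("pics/c5.png",np.vstack([np.hstack([cv2.resize(a,(392,300)),cv2.resize(ims[2][100:250,200:400],(400,300))]),cv2.copyMakeBorder(cv2.resize(ims[1],(480,300)),0,0,0,312,0)]))
```

```text
tcp [ 0.5718 -0.0433  0.1732] yawY 57.24 tilt [-0. -0. -1.] t 16.9 F [-0.6  0.4 -0.4]
total dx,dy,dz units [-0.006  0.006  0.022]
total turn units (tool) [-0.    -0.     0.005]
side bottle 0.56 [319.6, 215.5] [ 0.568 -0.072  0.068]
wrist cap 0.62 [314.3, 265.6] [ 0.561 -0.036  0.207]
wrist bottle 0.77 [319.3, 184.9] [ 0.557 -0.031  0.099]
scene cap 0.81 [342.4, 173.7] [ 0.564 -0.034  0.204]
scene bottle 0.75 [342.2, 201.4] [ 0.556 -0.034  0.082]
```

View pics/c5.png

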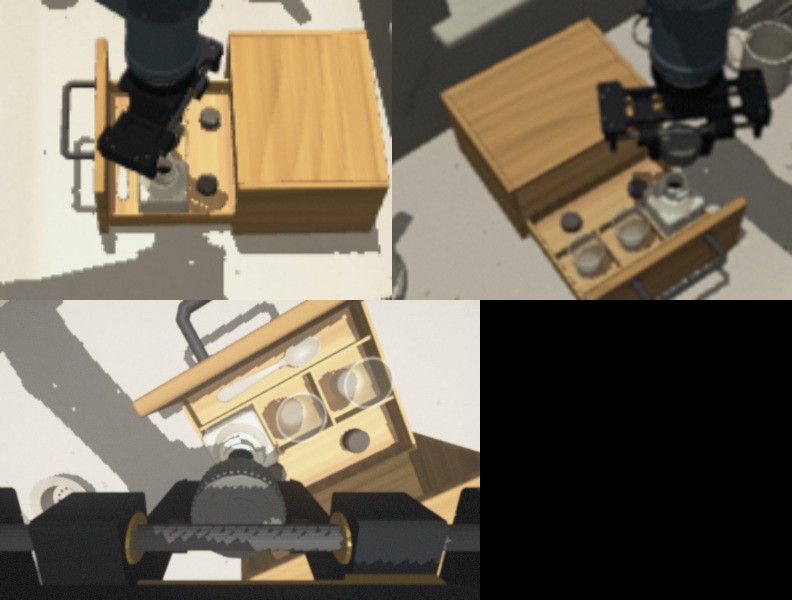

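The pictures show the cap held level in the fingers (wrist crop, about (240,500)). The open bottle neck is directly below it, the bottle and both glasses stand upright, and the tray is still out. The lift is about 89 mm, so I hand in.

```bash
python3 -c "
from station import ctrl
print(ctrl.hand_in())"
```

```text
the job is handed in; nothing more can be done
None
```

I pulled the tray to its stop, pressed and twisted the cap free, and handed in with the cap held level about 89 mm above the open bottle; the bottle and glasses are standing, and no verdict came back.

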